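# Slide the slim field probe over the cover plate into its reference socket

## Robot

A 6-joint arm with a two-finger parallel gripper is mounted at the origin on a cart in front of the work surface, level with it; the furniture and walls round the work are solid. World frame = base frame: x ahead of the robot, y to its left, z up, the work surface at z = 0. Lengths are in m, angles in rad, forces in N, time in s.
With the tool pointing down it reaches from about 0.225 to 0.875 m from the base axis. Payload 3.4 kg.
Tool frame: the origin (TCP) lies between the finger pads; the fingertips stand 17 mm ahead of it and the grasp point (between the pads) lies 2 mm behind it; z points along the fingers, y is the line along which they close (so a half turn about z gives the same grasp; the last joint's range is limited). The gripper opens to 85 mm and grips with 20 to 120 N. Pads are 22 mm wide; open, the fingers measure 114 mm over their backs; the gripper's body (76 mm by 85 mm) begins 54 mm behind the grasp point. The pads swing forward as they close: fully open they stand 13 mm farther back than shut.
Start: joints at [-1.403, 0.276, 1.505, -0, 1.361, -0.121], TCP at [0.164, -0.551, 0.248] pointing down, gripper open.
Joint ranges: [-2.89, 2.89], [-0.75, 2.08], [0.22, 2.7], [-1.18, 4.32], [0.11, 2.71], [-2.7, 2.7]. Speed limits (rad/s): [2.57, 2.57, 3.14, 3.14, 3.14, 3.14].

## Interface

Orientations are given as a unit quaternion [w, x, y, z].
In Python, from plant import bot, imaging, job gives the robot as it stands. The module is installed in compiled form; this text tells all that it offers.
- The arm moves only by the tool drive_tool, never from a script. Its argument "steps" is one flat list of numbers, 7 for each row, row after row: the shift along the tool's x, y, z scaled (see below), then the turn, a rotation vector about the tool's x, y, z scaled (see below), then the opening, from -1 (shut) to 1 (fully open), so that 0 is half open. A call has 1 to 5 rows; each row is the pose to reach, as a shift and turn from the pose commanded when the call began, along the tool's axes at that moment, turning the shorter way round; what a row does not reach only later rows make up. The controller multiplies each number of a shift by 0.4 m and each number of a turn by 180 degrees. A row lasts 1/8 s, in which the tool goes at most 62.5 mm and 10.7 degrees, less where a joint would pass 70% of its speed; a pose out of reach is approached as far as the arm can. A call with a number of a shift or a turn outside -1 to 1 is refused whole. A call with a gripper value outside its range is refused whole. The fingers move at their own pace and stop on an object; "squeeze" is the grip in N (left out, the last holds). Time passes only in rows, so rows that repeat a pose let the fingers close. It gives the time, the measured TCP pose, the force, the opening and the grip force at its end, in the units of the state.
- bot.read_state(): the state, without advancing time (a new reading comes with each control period).
- imaging.capture(name): name is "scene" or "top"; returns the picture (400x640x3 uint8, red, green, blue); there is no depth.
- imaging.calibration(name): a dict with "K" (3x3 intrinsics, pixels), "D" ([k1, k2, p1, p2, k3] as OpenCV has them; the pictures are not rectified), "rvec" (rotation vector, rad) and "tvec" (3), from world to camera coordinates, as OpenCV has them. Camera axes: x right, y down, z forward; pixel columns grow to the right and rows downward; lengths in m; the calibration is good to about 2 mm. A picture is of the moment at which its call begins. calibration takes no time and is no camera call.
- job.finish_job(): hands the job in; it is judged then, once.
The state is a dict: "time_s": time; "joints": joint angles; "dq": joint speeds; "effort": joint torques, N m; "position": TCP position; "tool_rot": TCP orientation; "ft_force": force on the tool from outside, world axes, zero at the start; "ft_torque": the same for the moment, N m; "gripper_width": finger opening in m; "grip_force": force on a finger pad.
Only numpy, scipy, OpenCV 4.12 (cv2) and the standard library are available. Lean on these libraries where they do the work, as an engineer would, in place of code of your own. Each camera call takes 0.05 s, during which the arm holds its last target. There are 200 camera calls.

## Task

Park the slim field probe in the reference block: slide it upright across the aluminium cover plate, keeping its foot on the plate rather than carrying it through the air, until it drops into the larger of the two round sockets, and leave it standing there fully down. Leave the stout probe standing where it is.

Things in the scene. Friction and masses are not known exactly. Their poses are not given: they have to be found in the camera images.
- slim_probe_center (a point): the slim probe, loose, upright on the cover plate, 80 mm tall, about 0.12 kg: steel foot 28 mm in diameter up to 26 mm, a short cone to 30 mm, a black barrel 20 mm in diameter from 30 to 70 mm above its underside (grasp here), a brass stub on top. The point is on its axis, half-way up (40 mm above its underside); z up along the axis
- stout_probe_center (a point): the stout probe, to be left alone: the same form and height (80 mm) but thicker, foot 56 mm in diameter, barrel 34 mm; it stands on the same plate beside the slim one, about 100 mm from it, on either side. The point lies on its axis half-way up, 40 mm above its underside
- socket_mouth (a point): the larger socket, a plain round hole 44 mm wide, 20 mm deep, flat floor, in the cover plate of the fixed reference block (190 x 200 mm, 30 mm high, black base, level aluminium top). The point is the centre of its mouth, level with the plate's top; z up, x along the 190 mm side away from the robot, y along the 200 mm side. The block's middle is at x = y = -45 mm from here
- small_socket_mouth (a point): the smaller socket in the same plate, a round hole 18 mm in diameter, too small for either probe, 90 mm from the larger one on its -y side. The point is the centre of its mouth, level with the plate's top
Mind the look-alikes: they are no part of the job. What is shaped like the part that bears slim_probe_center but blue is not meant.

How it is judged:
By the outcome, as a careful person would: the job done as asked, in the order asked, and still so for the second after the job is handed in, with the robot touching nothing.
It also fails if it takes over 40 s, if anything falls off the work surface, if the arm or the gripper's body presses on something with over 40 N, if the wrist force passes 120 N, or if a joint passes its speed limit or range.

## Working session

There is one attempt and no reset: what is moved stays moved. The work goes in short steps, Python scripts to look and compute and a tool call to move; the robot and the scene stay as the last step left them, time stands still between calls to the robot, and variables do not carry over. Pictures are saved under pics/ and viewed, at most 10 in all, crops included, and the job is handed in when it is done.

Besides the shell and the picture viewer there is one more tool, called after "Request:" as name(argument=value, ...), one argument or row to a line, values as JSON. drive_tool: Moves the arm, as the interface text tells. Shifts and turns lie within -1 to 1; 1 stands for 0.4 m of shift or 180 degrees of turn. Its arguments: {"type":"object","properties":{"steps":{"type":"array","items":{"type":"number"}},"squeeze":{"type":"number"}},"required":["steps"]}

```bash
mkdir -p pics; cat > h.py <<'E'
import numpy as np, cv2
from plant import bot, imaging, job
def cal(n):
    c=imaging.calibration(n); R=cv2.Rodrigues(np.array(c["rvec"],float))[0]; t=np.array(c["tvec"],float).ravel()
    return np.array(c["K"],float),np.array(c["D"],float),R,t
def ray(n,uv):
    K,D,R,t=cal(n); p=cv2.undistortPoints(np.array([[uv]],float),K,D)[0,0]
    return -R.T@t, R.T@np.array([p[0],p[1],1.])
def onz(n,uv,z):
    o,d=ray(n,uv); return o+d*(z-o[2])/d[2]
def proj(n,P):
    K,D,R,t=cal(n); return cv2.projectPoints(np.array(P,float).reshape(-1,3),cv2.Rodrigues(R)[0],t,K,D)[0].reshape(-1,2)
def save(n,f):
    im=imaging.capture(n); cv2.imwrite(f,im[:,:,::-1]); return im
E
python3 - <<'E'
from h import *
for n in("scene","top"):
    save(n,f"pics/{n}0.png"); K,D,R,t=cal(n); print(n,-R.T@t,K[0,0],R[2])
print(bot.read_state())
E
```

```text
scene [0.02203213 0.44071895 0.62347975] 453.5800924155131 [ 0.66991448 -0.37046536 -0.64340501]
top [0.45099331 0.12867719 0.89985601] 391.11333282233 [ 0.149804   -0.02533404 -0.98839109]
{'time_s': 0.1, 'joints': array([-1.40303985e+00,  2.76582990e-01,  1.50602532e+00,  3.65422323e-05,
        1.36069060e+00, -1.21000248e-01]), 'dq': array([-0.00024798, -0.00195963, -0.0022634 ,  0.00043586, -0.00068311,
       -0.00030135]), 'effort': array([ 1.71157066e-03, -4.17697942e+01, -2.46405566e+01, -1.02440015e-04,
        5.75718965e-03, -4.00391613e-07]), 'position': array([ 0.16366983, -0.5507539 ,  0.24748947]), 'tool_rot': array([-8.53314598e-04,  9.89595727e-01,  1.43873447e-01, -2.08158006e-06]), 'ft_force': array([-0.40732306,  0.129787  ,  0.34956913]), 'ft_torque': array([ 0.02074915, -0.00077265, -0.0158373 ]), 'grip_force': 0.0, 'gripper_width': 0.08536517203133244}
```

View pics/scene0.png

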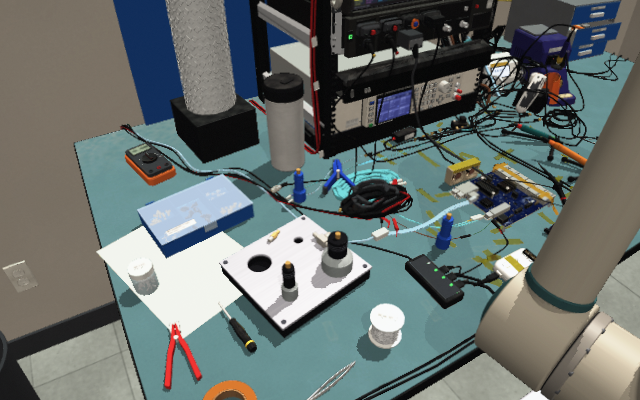

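View pics/top0.png

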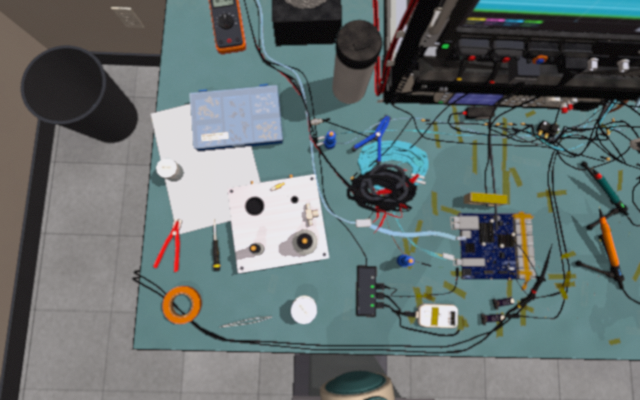

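Scene view: the black slim probe on the plate is at (288,280), the stout one at (337,253). The large socket is at (259,263) and the small one at (298,240). The blue look-alikes are at (298,185) and (445,230), off the plate. The one meant is the black-barrelled slim probe at (288,280), which is (256,248) in the top view. I'll confirm it in an enlarged crop and measure.

```bash
python3 - <<'E'
from h import *
s=cv2.imread("pics/scene0.png");t=cv2.imread("pics/top0.png")
a=cv2.resize(s[210:335,210:380],None,fx=4,fy=4,interpolation=cv2.INTER_CUBIC)[:500,:680]
cv2.imwrite("pics/cs.png",a)
b=cv2.resize(t[170:280,220:335],None,fx=5,fy=5,interpolation=cv2.INTER_CUBIC); cv2.imwrite("pics/ct.png",b)
def blobs(n,im,box,th=70):
    x0,y0,x1,y1=box; g=cv2.cvtColor(im,cv2.COLOR_BGR2GRAY)[y0:y1,x0:x1]
    c,_=cv2.findContours((g<th).astype(np.uint8),cv2.RETR_EXTERNAL,cv2.CHAIN_APPROX_NONE)
    for k in c:
        if cv2.contourArea(k)<12: continue
        (u,v),r,_=cv2.fitEllipse(k); P=onz(n,(u+x0,v+y0),.03)
        print(n,round(u+x0,1),round(v+y0,1),np.round(r,1),cv2.boundingRect(k),P.round(4))
blobs("scene",s,(225,220,365,318)); blobs("top",t,(234,182,323,266))
# plate corners
for n,im,box in(("top",t,(215,165,340,285)),("scene",s,(205,205,380,335))):
    x0,y0,x1,y1=box; h=cv2.cvtColor(im,cv2.COLOR_BGR2HSV)[y0:y1,x0:x1]
    m=((h[...,1]<40)&(h[...,2]>150)).astype(np.uint8); m=cv2.morphologyEx(m,cv2.MORPH_OPEN,np.ones((5,5)))
    k=max(cv2.findContours(m,cv2.RETR_EXTERNAL,cv2.CHAIN_APPROX_NONE)[0],key=cv2.contourArea)
    q=cv2.approxPolyDP(cv2.convexHull(k),6,True)[:,0]+[x0,y0]
    for p in q: print(n,p,onz(n,p,.03).round(4))
E
```

```text
scene 334.2 298.2 [  6.5 101.1] (77, 54, 63, 44) [0.4261 0.1838 0.03  ]
scene 252.7 302.2 [ 4.2 84.9] (0, 51, 45, 47) [0.4864 0.3042 0.03  ]
scene 288.4 276.1 [11.5 26.3] (57, 44, 13, 25) [0.5077 0.2272 0.03  ]
scene 259.1 263.3 [14.8 22.3] (23, 36, 23, 16) [0.5614 0.2588 0.03  ]
scene 298.1 240.1 [3.9 6.9] (70, 18, 8, 5) [0.5788 0.1702 0.03  ]
scene 337.1 245.4 [20.4 26.9] (102, 12, 21, 27) [0.5294 0.1143 0.03  ]
scene 231.0 223.3 [ 7.7 22.9] (0, 0, 21, 10) [0.6884 0.2623 0.03  ]
top 254.8 248.4 [6.6 8.6] (18, 63, 8, 8) [0.469  0.2507 0.03  ]
top 304.0 241.0 [14.1 14.3] (63, 52, 15, 15) [0.4882 0.1434 0.03  ]
top 254.3 205.6 [15.6 16.3] (12, 16, 17, 16) [0.5637 0.257  0.03  ]
top 294.1 199.1 [4.2 4.7] (58, 15, 5, 5) [0.5812 0.1689 0.03  ]
top [215 165] [0.6533 0.3504 0.03  ]
top [256 165] [0.6565 0.2581 0.03  ]
top [316 180] [0.6265 0.121  0.03  ]
top [323 259] [0.4501 0.1002 0.03  ]
top [252 271] [0.4199 0.2542 0.03  ]
top [237 266] [0.4297 0.2873 0.03  ]
top [215 224] [0.5198 0.3412 0.03  ]
scene [363 259] [0.4761 0.0925 0.03  ]
scene [364 272] [0.4493 0.1086 0.03  ]
scene [290 323] [0.4188 0.2699 0.03  ]
scene [205 320] [0.4916 0.3854 0.03  ]
scene [205 240] [0.6689 0.3233 0.03  ]
scene [309 218] [0.6239 0.1216 0.03  ]
```

View pics/cs.png

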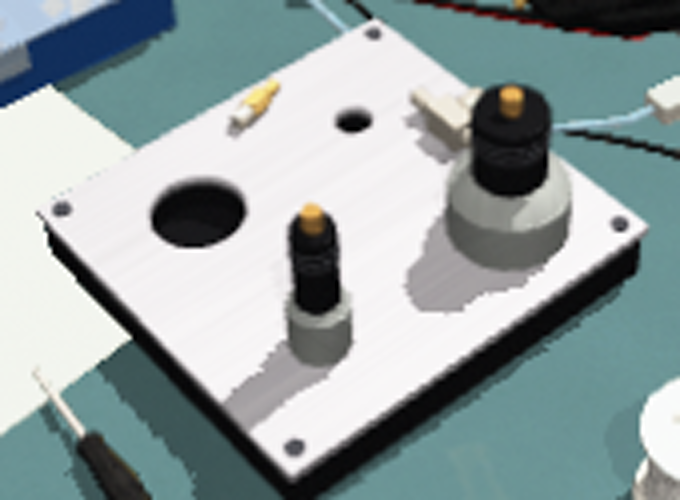

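View pics/ct.png

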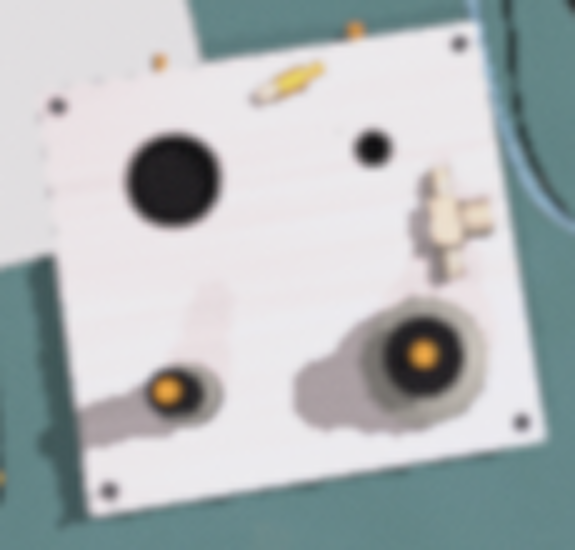

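The crop confirms it: the slim probe has a black barrel, a grey foot and a brass stub, and it stands in line with the large socket. The path to the socket is clear. Next I'll triangulate the stubs and work out the move.

```bash
cat >> h.py <<'E'
from scipy.spatial.transform import Rotation as Ro
def rel(P,yaw):
    s=bot.read_state(); q=s["tool_rot"]; A=Ro.from_quat([q[1],q[2],q[3],q[0]])
    B=Ro.from_euler("z",yaw,degrees=True)*Ro.from_euler("x",180,degrees=True)
    print("shift",(A.inv().apply(np.array(P)-s["position"])/.4).round(4),"turn",((A.inv()*B).as_rotvec()/np.pi).round(4))
def tri(a,b):
    (o,d),(p,e)=ray("scene",a),ray("top",b); k=np.linalg.lstsq(np.c_[d,-e],p-o,rcond=None)[0]
    x,y=o+k[0]*d,p+k[1]*e; return (x+y)/2,np.linalg.norm(x-y)
def stub(im,box):
    x0,y0,x1,y1=box; h=cv2.cvtColor(im,cv2.COLOR_BGR2HSV)[y0:y1,x0:x1]
    m=(h[...,0]>8)&(h[...,0]<28)&(h[...,1]>110)&(h[...,2]>110)
    v,u=np.nonzero(m); return np.array([u.mean()+x0,v.mean()+y0])
E
python3 - <<'E'
from h import *
s=cv2.imread("pics/scene0.png");t=cv2.imread("pics/top0.png")
for nm,bs,bt in(("slim",(280,255,296,275),(245,240,265,258)),("stout",(328,228,346,240),(295,232,315,250))):
    a,b=stub(s,bs),stub(t,bt); print(nm,a,b,*tri(a,b),onz("scene",a,.107),onz("top",b,.109))
S,_=tri((259.1,263.3),(254.3,205.6));print("socket",S,tri((298.1,240.1),(294.1,199.1)))
rel([.47,.24,.2],100)
E
```

```text
slim [287.4  263.84] [252.84615385 247.61538462] [0.46882748 0.24416553 0.10605306] 0.00027059986487849256 [0.46809628 0.24463192 0.107     ] [0.46869015 0.24362084 0.109     ]
stout [337.48148148 234.14814815] [304.25925926 240.40740741] [0.48626691 0.14169931 0.10654973] 0.00033303338126096393 [0.48596329 0.1420925  0.107     ] [0.4860629  0.14152284 0.109     ]
socket [0.56411451 0.2575733  0.02684745] (array([0.58157778, 0.16890376, 0.02715587]), np.float64(0.00010018287471017198))
shift [ 1.297  -1.6768  0.1219] turn [-4.000e-04 -5.000e-04 -4.636e-01]
```

Request:
drive_tool(
  steps=[0.4,-0.5,0,0,0,0,1,0.4,-0.5,0,0,0,0,1,0.4,-0.5,0,0,0,0,1,0.4,-0.5,0,0,0,0,1,0.4,-0.5,0,0,0,0,1],
)

```text
time_s: 0.72
position: [0.2605, -0.3098, 0.2481]
tool_rot: [-0.001, 0.989, 0.146, 0.0]
ft_force: [1.3, -0.9, -0.6]
gripper_width: 0.0854
grip_force: 0.0
```

Request:
drive_tool(
  steps=[0.45,-0.6,0,0,0,0,1,0.45,-0.6,0,0,0,0,1,0.45,-0.6,0,0,0,0,1,0.45,-0.6,0,0,0,0,1,0.45,-0.6,0,0,0,0,1],
)

```text
time_s: 1.35
position: [0.3653, -0.0313, 0.2484]
tool_rot: [0.0, 0.99, 0.144, 0.001]
ft_force: [1.2, -0.8, 0.2]
gripper_width: 0.0856
grip_force: 0.0
```

```bash
python3 -c "
from h import *
rel([.469,.244,.2],100);s=bot.read_state();print(s['time_s'],s['position'],s['joints'])"
```

```text
shift [ 0.4445 -0.5861  0.1208] turn [ 0.0005  0.     -0.4636]
1.35 [ 0.36532611 -0.03134694  0.24842323] [-2.75579677e-01 -4.83349835e-02  1.88735978e+00 -4.69202403e-04
  1.30124129e+00  1.00633641e+00]
```

Request:
drive_tool(
  steps=[0.4445,-0.5861,0,0,0,-0.25,1,0.4445,-0.5861,0,0,0,-0.25,1,0.4445,-0.5861,0,0,0,-0.25,1,0.4445,-0.5861,0,0,0,-0.25,1,0.4445,-0.5861,0,0,0,-0.25,1],
)

```text
time_s: 1.98
position: [0.4697, 0.2449, 0.2477]
tool_rot: [0.0, 0.858, 0.513, 0.0]
ft_force: [0.0, -1.3, 0.7]
gripper_width: 0.0856
grip_force: 0.0
```

```bash
python3 -c "
from h import *
rel([.469,.244,.2],100);s=bot.read_state();print(s['time_s'],s['position'],s['joints'])"
```

```text
shift [-0.0028 -0.0006  0.1192] turn [ 2.000e-04  1.000e-04 -2.126e-01]
1.975 [0.46973543 0.24488694 0.2476958 ] [ 3.49523801e-01  2.07888963e-01  1.60032604e+00 -5.36065398e-04
  1.33295623e+00  8.43098676e-01]
```

Request:
drive_tool(
  steps=[-0.0028,-0.0006,0.12,0,0,-0.2126,0.5,-0.0028,-0.0006,0.2,0,0,-0.2126,0.5,-0.0028,-0.0006,0.28,0,0,-0.2126,0.5,-0.0028,-0.0006,0.28,0,0,-0.2126,0.5,-0.0028,-0.0006,0.28,0,0,-0.2126,0.5],
)

```text
time_s: 2.6
position: [0.4681, 0.2414, 0.1355]
tool_rot: [-0.0, 0.645, 0.764, -0.001]
ft_force: [-0.1, 0.1, -0.1]
gripper_width: 0.0641
grip_force: 0.0
```

```bash
python3 -c "
from h import *
rel([.469,.244,.078],100);s=bot.read_state();print(s['position'],s['joints'],s['gripper_width'])
im=save('scene','pics/s1.png');cv2.imwrite('pics/s1c.png',cv2.resize(im[150:340,190:420,::-1],None,fx=3,fy=3))"
```

```text
shift [0.0062 0.0035 0.1436] turn [-0.0003  0.0002 -0.0016]
[0.46808216 0.24135637 0.13545125] [ 3.44238553e-01  2.94742265e-01  1.78047231e+00 -5.64185991e-04
  1.06727834e+00  1.75076117e-01] 0.06411016978381344
```

View pics/s1c.png

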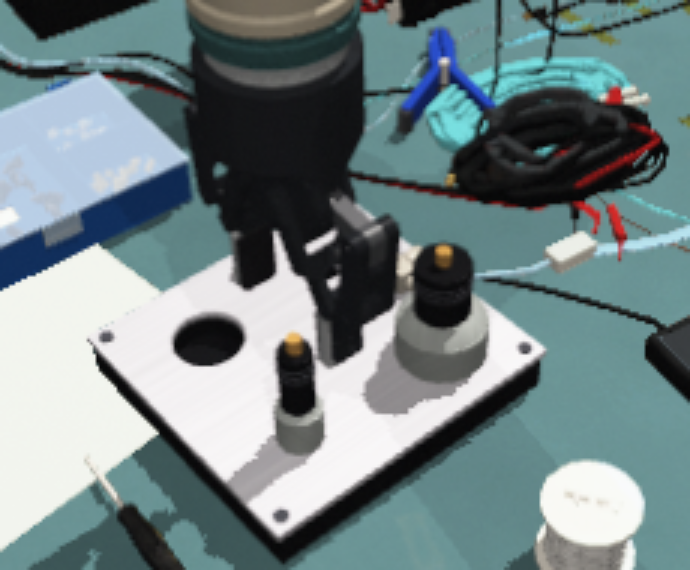

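The gripper straddles the slim probe; midway between the tips is about (289,257) in the full picture, just above the stub. I'll go down onto the barrel now.

Request:
drive_tool(
  steps=[0.006,0.0035,0.05,0,0,0,0.5,0.006,0.0035,0.1,0,0,0,0.5,0.006,0.0035,0.14,0,0,0,0.5,0.006,0.0035,0.14,0,0,0,0.5,0.006,0.0035,0.14,0,0,0,0.5],
)

```text
time_s: 3.28
position: [0.4692, 0.2446, 0.0811]
tool_rot: [0.0, 0.644, 0.765, 0.001]
ft_force: [0.8, -0.1, 1.2]
gripper_width: 0.0638
grip_force: 0.0
```

```bash
python3 -c "
from h import *
rel([.469,.244,.078],100);s=bot.read_state();print(s['position'],s['ft_force'],s['gripper_width'])
im=save('scene','pics/s2.png');cv2.imwrite('pics/s2c.png',cv2.resize(im[200:330,220:380,::-1],None,fx=4,fy=4))"
```

```text
shift [-0.0015 -0.0007  0.0076] turn [ 0.0005 -0.     -0.0013]
[0.46915405 0.2446151  0.08105988] [ 0.76930011 -0.11413946  1.19946477] 0.0637509873343738
```

View pics/s2c.png

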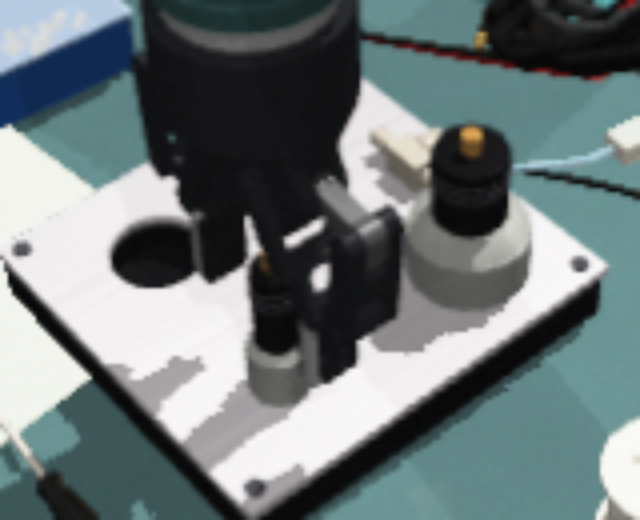

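Request:
drive_tool(
  steps=[0,0,0.003,0,0,0,0,0,0,0.003,0,0,0,-0.3,0,0,0.003,0,0,0,-0.4,0,0,0.003,0,0,0,-1,0,0,0.003,0,0,0,-1],
  squeeze=25,
)

```text
time_s: 3.95
position: [0.4684, 0.2445, 0.0792]
tool_rot: [0.0, 0.644, 0.765, 0.0]
ft_force: [-0.2, -0.1, 1.7]
gripper_width: 0.0193
grip_force: 27.1
```

Request:
drive_tool(
  steps=[0,0,0,0,0,0,-1,0,0,0,0,0,0,-1,0,0,0,0,0,0,-1],
)

```text
time_s: 4.32
position: [0.4684, 0.2445, 0.0792]
tool_rot: [0.0, 0.644, 0.765, 0.0]
ft_force: [0.5, 0.1, 3.3]
gripper_width: 0.0189
grip_force: 27.1
```

```bash
python3 -c "
from h import *
s=bot.read_state();print(s['position'],s['ft_force'],s['gripper_width'],s['grip_force'])
im=save('scene','pics/s3.png');cv2.imwrite('pics/s3c.png',cv2.resize(im[200:330,220:380,::-1],None,fx=4,fy=4))"
```

```text
[0.46839148 0.24452445 0.07920263] [0.51164055 0.14965065 3.34687113] 0.018860143812634088 27.080360054969788
```

View pics/s3c.png

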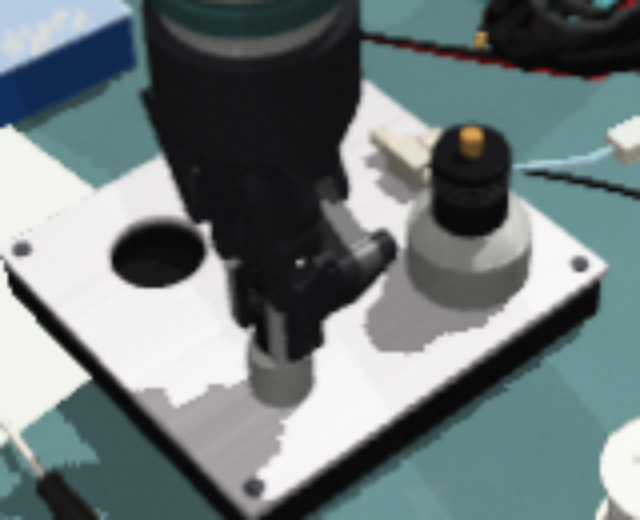

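The grip is closed on the barrel at (278,305) in the crop, with the foot still flat on the plate and about 3 N of contact. I'll slide it towards the socket with slight downward pressure.

Request:
drive_tool(
  steps=[-0.001,0.02,0.001,0,0,0,-1,-0.002,0.045,0.001,0,0,0,-1,-0.003,0.07,0.001,0,0,0,-1,-0.004,0.095,0.001,0,0,0,-1,-0.004,0.095,0.001,0,0,0,-1],
)

```text
time_s: 5.0
position: [0.5055, 0.2493, 0.0792]
tool_rot: [-0.001, 0.644, 0.765, -0.001]
ft_force: [-2.6, -0.4, 7.3]
gripper_width: 0.0193
grip_force: 27.6
```

Request:
drive_tool(
  steps=[-0.001,0.03,0,0,0,0,-1,-0.002,0.06,0,0,0,0,-1,-0.003,0.09,0,0,0,0,-1,-0.004,0.11,0,0,0,0,-1,-0.004,0.11,0,0,0,0,-1],
)

```text
time_s: 5.62
position: [0.549, 0.2552, 0.079]
tool_rot: [-0.001, 0.644, 0.765, -0.001]
ft_force: [-2.2, -0.9, 5.2]
gripper_width: 0.0192
grip_force: 27.7
```

```bash
python3 -c "
from h import *
rel([.563,.2575,.079],100);s=bot.read_state();print(s['position'],s['ft_force'])"
```

```text
shift [-0.0003  0.0354 -0.0001] turn [-0.0007  0.     -0.0011]
[0.5490439  0.25520753 0.07897198] [-2.2285182  -0.85260663  5.17092122]
```

Request:
drive_tool(
  steps=[0,0.015,0,0,0,0,-1,0,0.025,0,0,0,0,-1,0,0.0345,0,0,0,0,-1,0,0.0345,0,0,0,0,-1,0,0.0345,0,0,0,0,-1],
)

```text
time_s: 6.25
position: [0.563, 0.2575, 0.0782]
tool_rot: [-0.0, 0.644, 0.765, -0.0]
ft_force: [-0.3, -1.6, -1.0]
gripper_width: 0.0193
grip_force: 26.8
```

Contact is gone, from +5 N to -1 N (the probe's weight), so the foot is over the socket. I'll lower it.

Request:
drive_tool(
  steps=[0,0,0.012,0,0,0,-1,0,0,0.024,0,0,0,-1,0,0,0.036,0,0,0,-1,0,0,0.044,0,0,0,-1,0,0,0.044,0,0,0,-1],
)

```text
time_s: 6.88
position: [0.563, 0.2576, 0.0606]
tool_rot: [-0.0, 0.644, 0.765, -0.0]
ft_force: [0.1, -0.9, -1.4]
gripper_width: 0.0193
grip_force: 26.8
```

Down 17.6 mm with no contact, so it is inside the socket. The last few millimetres go gently.

Request:
drive_tool(
  steps=[0,0,0.002,0,0,0,-1,0,0,0.004,0,0,0,-1,0,0,0.005,0,0,0,-1,0,0,0.005,0,0,0,-1],
)

```text
time_s: 7.38
position: [0.5632, 0.2577, 0.0591]
tool_rot: [0.0, 0.644, 0.765, -0.0]
ft_force: [-0.4, 0.2, -1.1]
gripper_width: 0.019
grip_force: 26.9
```

Request:
drive_tool(
  steps=[0,0,0.002,0,0,0,-1,0,0,0.004,0,0,0,-1,0,0,0.004,0,0,0,-1],
)

```text
time_s: 7.75
position: [0.5633, 0.2577, 0.0591]
tool_rot: [0.0, 0.644, 0.765, 0.0]
ft_force: [-2.0, -0.8, 7.0]
gripper_width: 0.0194
grip_force: 27.8
```

On the floor: 20.1 mm lower than on the plate, with 7 N of contact. I'll release and withdraw straight up.

Request:
drive_tool(
  steps=[0,0,-0.003,0,0,0,-0.3,0,0,-0.003,0,0,0,0,0,0,-0.003,0,0,0,0.4,0,0,-0.003,0,0,0,0.4,0,0,-0.003,0,0,0,0.4],
)

```text
time_s: 8.38
position: [0.5632, 0.2577, 0.0585]
tool_rot: [-0.0, 0.644, 0.765, -0.0]
ft_force: [-0.4, -0.7, -0.4]
gripper_width: 0.0599
grip_force: 0.0
```

Request:
drive_tool(
  steps=[0,0,-0.05,0,0,0,0.4,0,0,-0.12,0,0,0,0.4,0,0,-0.24,0,0,0,0.4,0,0,-0.36,0,0,0,0.4,0,0,-0.36,0,0,0,0.4],
)

```text
time_s: 9.0
position: [0.5657, 0.2586, 0.2074]
tool_rot: [0.003, 0.644, 0.765, 0.004]
ft_force: [0.5, -0.7, 0.3]
gripper_width: 0.0594
grip_force: 0.0
```

Request:
drive_tool(
  steps=[-0.15,-0.15,0,0,0,0,0.4,-0.3,-0.3,0,0,0,0,0.4,-0.45,-0.3,0,0,0,0,0.4,-0.45,-0.3,0,0,0,0,0.4,-0.45,-0.3,0,0,0,0,0.4],
)

```text
time_s: 9.62
position: [0.4744, 0.058, 0.2017]
tool_rot: [-0.001, 0.645, 0.764, -0.001]
ft_force: [0.2, 0.5, -0.5]
gripper_width: 0.0595
grip_force: 0.0
```

```bash
python3 -c "
from h import *
im=save('scene','pics/s4.png');t=save('top','pics/t4.png')
a=cv2.resize(im[200:330,220:380,::-1],None,fx=3,fy=3);b=cv2.resize(t[170:280,220:335,::-1],(408,390))[:,:320]
cv2.imwrite('pics/s4c.png',np.hstack([a,b]))"
```

```text
(no output)
```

View pics/s4c.png

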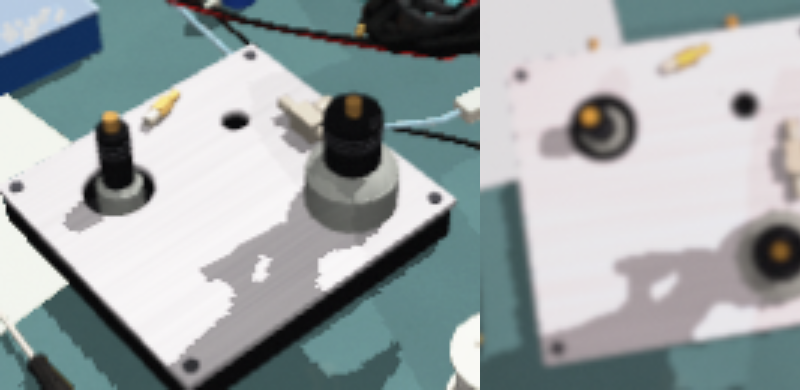

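The slim probe stands upright in the large socket, at (118,165) in the left crop and (600,125) in the right. Its foot is sunk below the plate, the stout probe hasn't moved, and the gripper is clear.

```bash
python3 -c "
from h import *
print(job.finish_job())"
```

```text
the job is handed in; nothing more can be done
None
```

The slim probe was slid across the plate into the 44 mm socket and stands upright there, fully down (20 mm). The stout probe was not touched, and the job was handed in at about 10 s with the gripper clear.

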